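# Feel for the zone key left latched on a dry block heater and release it

### The arm

A 7-joint arm with a two-finger parallel gripper is mounted at the origin on the work surface. World frame = base frame: x ahead of the robot, y to its left, z up, the work surface at z = 0. Lengths are in m, angles in degrees, forces in N, time in s.
With the tool pointing down it reaches from about 0.425 to 0.875 m from the base axis. Payload 4.7 kg.
Tool frame: the origin (TCP) lies midway between the tips of the shut fingers; the grasp point (between the pads) lies 19 mm behind it; z points along the fingers, x is the direction in which the jaws open and shut, and the axes are right-handed (so a half turn about z gives the same grasp; the last joint's range is limited). The gripper opens to 87 mm and grips with 3 to 60 N. Pads are 19 mm wide; open, the fingers measure 117 mm over their backs; the gripper's body (75 mm by 190 mm) begins 51 mm behind the grasp point.
Start: joints at [66.927, 18.392, -4.016, 83.108, 1.295, 78.541, -3.26], TCP at [0.263, -0.594, 0.193] pointing down, gripper open.
Joint ranges: [-163.93, 163.93], [-17.29, 119.83], [-79.2, 71.16], [3.27, 140.29], [-89.18, 269.18], [5.43, 117.66], [-154.24, 154.24]. Speed limits (degrees/s): [147.25, 147.25, 180, 180, 180, 180, 180].

### API

Orientations are given as [roll, pitch, yaw] about the fixed x, y, z axes, in that order (R = Rz(yaw) Ry(pitch) Rx(roll)).
In Python, from cell import telemetry, optics, env gives the robot as it stands.
- The arm moves only by the tool arm_command, never from a script. Its arguments are lists of equal length, an entry for each row: "translation": the shift along the tool's x, y, z in cm, a list of three; "twist": the turn about the tool's z in degrees. In form: {"translation": [[x, y, z], ...], "twist": [twist, ...]}. A call has 1 to 10 rows; each row shifts and turns the pose as measured when the row begins, along the tool's axes as they then stand; what a row does not reach is not made up. A row lasts 1/8 s, in which the tool goes at most 62.5 mm and 10.7 degrees, less where a joint would pass 70% of its speed; a pose out of reach is approached as far as the arm can. A call is refused whole if a number of a shift passes 6.25 or a number of a turn 10.7, either way. A call with a gripper value outside its range is refused whole. "grip" is the opening in per cent of the stroke, from 0 (shut) to 100 (fully open), set as the call begins (left out, the last holds). The fingers move at their own pace and stop on an object; "force" is the grip in N (left out, the last holds). Time passes only in rows, so rows that do not move let the fingers close. It gives the time, the measured TCP pose, the force and the opening at its end, in the units of the state.
- telemetry.get_obs(): the state, without advancing time (a new reading comes with each control period).
- optics.read_camera(name): name is "scene" or "side" or "wrist"; returns a dict with "img" (400x640x3 uint8, blue, green, red), "fx", "fy", "cx", "cy" (pixels), "extrinsics" (4x4, takes a point from camera to world coordinates); the wrist camera has in their place "hand_eye" (4x4, takes a point from camera to tool coordinates, whose origin is the TCP and whose axes are the tool frame's). Camera axes: x right, y up, looking along -z (the intrinsics and any distortion apply to the point x, -y, -z); pixel columns grow to the right and rows downward; lengths in m; the calibration is good to about 2 mm. The wrist camera is an equidistant fisheye: a pixel r from the principal point sees the ray r / f radians off the axis. A picture is of the moment at which its call begins: read the wrist's pose just before it. There is no depth.
- env.sign_off(): hands the job in, once; it reports no verdict.
The state is a dict: "time_s": time; "qpos": joint angles; "joint_velocities": joint speeds; "effort": joint torques, N m; "tool_pos": TCP position; "tool_rot": TCP orientation; "force": force on the tool from outside, world axes, zero at the start; "wrist_torque": the same for the moment, N m; "grip_width": finger opening in m.
Only numpy, scipy, OpenCV 4.12 (cv2) and the standard library are available. Lean on these libraries where they do the work, as an engineer would, in place of code of your own. Each camera call takes 0.05 s, during which the arm holds its last target. There are 200 camera calls.

### The job

The zone lamps of the dry block heater are dead and one of its four zones was left on: its key is latched down, a little lower than the others. With the fingertips tap each of the four white keys, in turn from the robot's left to its right and so lightly that none of them clicks; when you have felt all four, press the latched one fully down and let it spring up, so that all four zones are off. Nothing is to be picked up: the tubes in the blocks and the other loose things on the bench stay where they are.

Things in the scene. Friction and masses are not known exactly. Their poses are not given: they have to be found in the camera images.
- heater: Grey four-zone dry block heater, fixed, 280 (x) by 316 (y) mm. Origin: centre of the underside; +x to its back, +y to its left end seen from the keys. Front: level key deck 60 high, x -140 to -58. Behind: sloping display, then tower 89 high, x -40 to 140, with four aluminium blocks. Keys in a row at x = -92, y = 108, 36, -36, -108, one before each block.
- switch_a: One of four identical push-push switches; letters are shuffled along the row and say nothing of place or state. Origin: at the key's middle, level with the deck (60 mm above the bench), z up, row along y. White cap 28 (x) by 34 (y); its flat top is 16 above the origin when up, 11 when latched, 7 at the bottom. Pressed to the bottom and let go, an up key stays latched, a latched key springs up.
- key_a (a joint): How far switch_a's key is down, m: 0 up, 0.005 latched (on), 0.009 at the bottom, where it clicks. Sprung: an up key resists with about 2 N when 2 mm down and 4 N near the bottom; a latched one with 2 to 3 N when 1 mm below its rest. Pushed less than 0.008 it goes back to where it was. 6 to 10 N reaches the bottom.
- switch_b: One of four identical push-push switches; letters are shuffled along the row and say nothing of place or state. Origin: at the key's middle, level with the deck (60 mm above the bench), z up, row along y. White cap 28 (x) by 34 (y); its flat top is 16 above the origin when up, 11 when latched, 7 at the bottom. Pressed to the bottom and let go, an up key stays latched, a latched key springs up.
- key_b (a joint): How far switch_b's key is down, m: 0 up, 0.005 latched (on), 0.009 at the bottom, where it clicks. Sprung: an up key resists with about 2 N when 2 mm down and 4 N near the bottom; a latched one with 2 to 3 N when 1 mm below its rest. Pushed less than 0.008 it goes back to where it was. 6 to 10 N reaches the bottom.
- switch_c: One of four identical push-push switches; letters are shuffled along the row and say nothing of place or state. Origin: at the key's middle, level with the deck (60 mm above the bench), z up, row along y. White cap 28 (x) by 34 (y); its flat top is 16 above the origin when up, 11 when latched, 7 at the bottom. Pressed to the bottom and let go, an up key stays latched, a latched key springs up.
- key_c (a joint): How far switch_c's key is down, m: 0 up, 0.005 latched (on), 0.009 at the bottom, where it clicks. Sprung: an up key resists with about 2 N when 2 mm down and 4 N near the bottom; a latched one with 2 to 3 N when 1 mm below its rest. Pushed less than 0.008 it goes back to where it was. 6 to 10 N reaches the bottom.
- switch_d: One of four identical push-push switches; letters are shuffled along the row and say nothing of place or state. Origin: at the key's middle, level with the deck (60 mm above the bench), z up, row along y. White cap 28 (x) by 34 (y); its flat top is 16 above the origin when up, 11 when latched, 7 at the bottom. Pressed to the bottom and let go, an up key stays latched, a latched key springs up.
- key_d (a joint): How far switch_d's key is down, m: 0 up, 0.005 latched (on), 0.009 at the bottom, where it clicks. Sprung: an up key resists with about 2 N when 2 mm down and 4 N near the bottom; a latched one with 2 to 3 N when 1 mm below its rest. Pushed less than 0.008 it goes back to where it was. 6 to 10 N reaches the bottom.
- tube_1: Capped sample tube, 15 diameter (cap 17), 77 mm long, standing loose in a heater well; its cap's top is 125 mm above the bench. Origin: centre of its foot, +z towards the cap.
- tube_2: Capped sample tube, 15 diameter (cap 17), 77 mm long, standing loose in a heater well; its cap's top is 125 mm above the bench. Origin: centre of its foot, +z towards the cap.
- tube_3: Capped sample tube, 15 diameter (cap 17), 77 mm long, standing loose in a heater well; its cap's top is 125 mm above the bench. Origin: centre of its foot, +z towards the cap.
- timer: White bench timer lying flat, 62 x 74 x 16 mm, loose. Origin: centre of its underside.
- wash_bottle: Violet-grey wash bottle with a bent blue spout, 68 diameter, 200 mm high, loose. Origin: centre of its underside.
- soap_pump: Yellow-green soap pump bottle, 56 diameter, 158 mm high, loose. Origin: centre of its underside.
- tube_rack: Blue tube rack full of capped tubes, 70 x 150 x 82 mm high, loose. Origin: centre of its underside.

How it is judged (in metres and radians):
On the way, in this order (a step that is already met when the one before it is completed fails the run):
1. the fingers touch the leftmost key (((contact force between the fingers and switch_a above 0.3 N and y of switch_a in the frame of heater between 0.072 and 0.2 m) or (contact force between the fingers and switch_b above 0.3 N and y of switch_b in the frame of heater between 0.072 and 0.2 m) or (contact force between the fingers and switch_c above 0.3 N and y of switch_c in the frame of heater between 0.072 and 0.2 m) or (contact force between the fingers and switch_d above 0.3 N and y of switch_d in the frame of heater between 0.072 and 0.2 m))), for 0.04 s.
2. the fingers touch the second key (((contact force between the fingers and switch_a above 0.3 N and y of switch_a in the frame of heater between 0 and 0.072 m) or (contact force between the fingers and switch_b above 0.3 N and y of switch_b in the frame of heater between 0 and 0.072 m) or (contact force between the fingers and switch_c above 0.3 N and y of switch_c in the frame of heater between 0 and 0.072 m) or (contact force between the fingers and switch_d above 0.3 N and y of switch_d in the frame of heater between 0 and 0.072 m))), for 0.04 s.
3. the fingers touch the third key (((contact force between the fingers and switch_a above 0.3 N and y of switch_a in the frame of heater between -0.072 and 0 m) or (contact force between the fingers and switch_b above 0.3 N and y of switch_b in the frame of heater between -0.072 and 0 m) or (contact force between the fingers and switch_c above 0.3 N and y of switch_c in the frame of heater between -0.072 and 0 m) or (contact force between the fingers and switch_d above 0.3 N and y of switch_d in the frame of heater between -0.072 and 0 m))), for 0.04 s.
4. the fingers touch the rightmost key (((contact force between the fingers and switch_a above 0.3 N and y of switch_a in the frame of heater between -0.2 and -0.072 m) or (contact force between the fingers and switch_b above 0.3 N and y of switch_b in the frame of heater between -0.2 and -0.072 m) or (contact force between the fingers and switch_c above 0.3 N and y of switch_c in the frame of heater between -0.2 and -0.072 m) or (contact force between the fingers and switch_d above 0.3 N and y of switch_d in the frame of heater between -0.2 and -0.072 m))), for 0.04 s.
5. the latched key is pressed fully down by the fingers (value of joint key_d above 0.008 m and contact force between the fingers and switch_d above 0.3 N).
6. it springs up: all four keys are up (value of joint each of key_a, key_b, key_c, key_d below 0.0015 m), for 0.2 s.
At the end, for the whole second after the job is handed in: All four keys are up (each less than 1.5 mm down), and every loose thing on the bench and every tube in the heater is within 20 mm of where it stood (all of step 6 and distance of each of tube_1, tube_2, tube_3, timer, wash_bottle, soap_pump, tube_rack from where it was at the start of the episode below 0.02 m); the robot touches nothing.
It fails at once if a key that was up is pushed down 8 mm or more, to its click (value of joint any of key_a, key_b, key_c above 0.008 m).
It fails at once if a tube or another loose thing is lifted, knocked over or shifted by more than 30 mm (distance of any of tube_1, tube_2, tube_3, timer, wash_bottle, soap_pump, tube_rack from where it was at the start of the episode above 0.03 m).
It also fails if it takes over 45 s, if anything falls off the work surface, if the arm or the gripper's body presses on something with over 40 N, if the wrist force passes 120 N, or if a joint passes its speed limit or range.

## Working session

There is one attempt and no reset: what is moved stays moved. The work goes in short steps, Python scripts to look and compute and a tool call to move; the robot and the scene stay as the last step left them, time stands still between calls to the robot, and variables do not carry over. Pictures are saved under pics/ and viewed, about 8 in all and at most 12, crops included, and the job is handed in when it is done.

Besides the shell and the picture viewer there is one more tool, called after "Call:" by a JSON object that holds its "method" and its "body". arm_command: Moves the arm, as the interface text tells. Its arguments: {"type":"object","properties":{"translation":{"type":"array","items":{"type":"array","items":{"type":"number"}}},"twist":{"type":"array","items":{"type":"number"}},"grip":{"type":"number"},"force":{"type":"number"}},"required":["translation","twist"]}

```bash
mkdir -p pics; cat > h.py <<'E'
from cell import telemetry, optics, env
import numpy as np, cv2
def snap(n,f):
    s=telemetry.get_obs(); c=optics.read_camera(n); cv2.imwrite('pics/'+f,c['img']); return s,c
E
python3 - <<'E'
from h import *
for n in ('scene','side'):
    s,c=snap(n,n+'0.png'); print({k:(v.tolist() if hasattr(v,'tolist') else v) for k,v in c.items() if k!='img'})
    np.savez(n+'.npz',E=c['extrinsics'],k=[c['fx'],c['fy'],c['cx'],c['cy']])
print(s)
E
```

```text
{'fx': 469.9250479716658, 'fy': 469.9250479716658, 'cx': 313.6729397918572, 'cy': 198.2163359094441, 'extrinsics': [[-0.7077919437899817, -0.5797777558249673, 0.40359424940968164, 1.0172238730468408], [0.7063716560231306, -0.5741129211790431, 0.41404521166462727, 0.47584576978056725], [-0.008345530129335572, 0.5781454034979702, 0.8158910739437156, 1.0354309663636536], [0.0, 0.0, 0.0, 1.0]]}
{'fx': 481.97524009233064, 'fy': 481.97524009233064, 'cx': 310.2388095410398, 'cy': 194.63069112719162, 'extrinsics': [[0.7398425987884167, 0.3986632330138231, -0.5419414688515428, -0.1869976432740978], [-0.6727799980402234, 0.43833360648334285, -0.596012351939373, -0.793540233741388], [-5.705259574596647e-05, 0.805562707720679, 0.5925105236826846, 0.8421332290015866], [0.0, 0.0, 0.0, 1.0]]}
{'time_s': 0.05, 'qpos': array([66.92910163, 18.43884343, -4.017161  , 83.17377304,  1.29415026,
       78.54098798, -3.25922294]), 'joint_velocities': array([-0.07282436,  0.01223999,  0.06794219, -0.07005367, -0.00841198,
       -0.01155404, -0.02057108]), 'effort': array([-1.09096254e-03, -4.93000102e+01, -4.06693965e-01, -3.13711882e+01,
       -6.43232558e-02,  3.98846890e-02,  9.62687909e-05]), 'tool_pos': array([ 0.26284993, -0.59382287,  0.19167413]), 'tool_rot': array([ 1.79995629e+02,  1.08402519e-01, -6.61172273e+01]), 'force': array([-0.1623433 ,  0.25912831,  0.06817543]), 'wrist_torque': array([-0.02591685, -0.02836406, -0.03153906]), 'grip_width': 0.08690511157093565}
```

View pics/scene0.png

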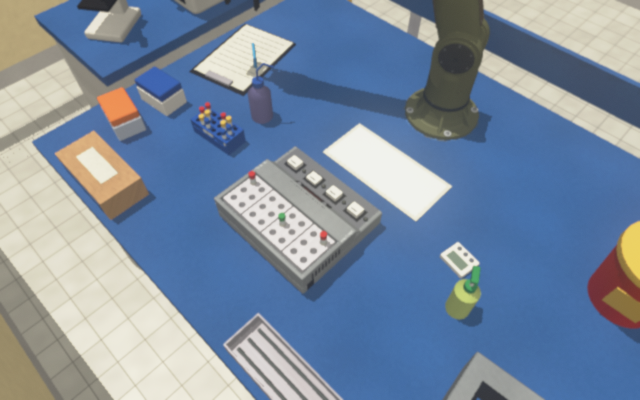

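View pics/side0.png

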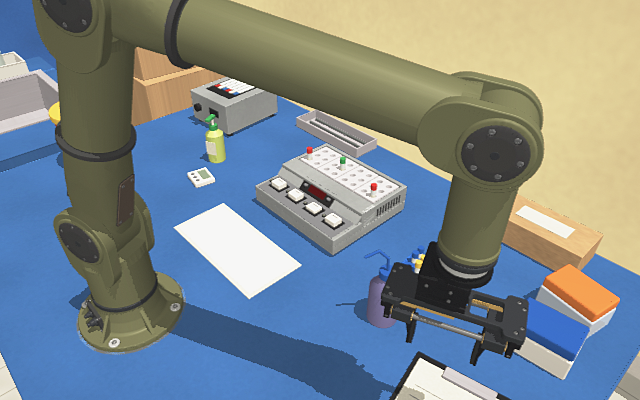

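The scene view shows the keys at (295,162), (314,179), (334,193) and (356,210). The side view shows them at (280,184), (296,195), (314,208) and (333,220), with the robot's left end first. The wash bottle and rack stand between the gripper and the heater's right end.

```bash
cat >> h.py <<'E'
def back(n,uv,z):
    d=np.load(n+'.npz'); E=d['E']; fx,fy,cx,cy=d['k']
    r=E[:3,:3]@np.array([(uv[0]-cx)/fx,-(uv[1]-cy)/fy,-1]); o=E[:3,3]
    return o+r*(z-o[2])/r[2]
E
python3 - <<'E'
from h import *
K={'scene':[(356,209),(334,193),(314,178),(295,161)],'side':[(279,183),(296,195),(314,207),(333,219)]}
P=[]
for n in K:
    p=np.array([back(n,u,.075) for u in K[n]]);P.append(p); print(n,p.round(3).tolist())
m=sum(P)/2; ys=np.array([108,36,-36,-108])/1000
d=(ys[:,None]*(m-m.mean(0))).sum(0); d/=np.linalg.norm(d)
print('mid',m.mean(0),'row dir',d,'yaw',np.degrees(np.arctan2(-d[0],d[1])))
print('keys',(m.mean(0)+ys[:,None]*d).round(4).tolist())
for n,u,z in [('scene',(261,120),0),('side',(380,322),0),('scene',(218,142),0),('scene',(461,314),0),('scene',(460,260),.01),('side',(217,160),0)]: print(n,u,back(n,u,z).round(3))
E
```

```text
scene [[0.492, 0.086, 0.075], [0.495, 0.013, 0.075], [0.496, -0.056, 0.075], [0.491, -0.133, 0.075]]
side [[0.487, 0.077, 0.075], [0.485, 0.003, 0.075], [0.485, -0.069, 0.075], [0.487, -0.137, 0.075]]
mid [ 0.48993547 -0.02695776  0.075     ] row dir [-1.22692046e-03  9.99999247e-01  3.09227444e-16] yaw 0.07029738174560471
keys [[0.4898, 0.081, 0.075], [0.4899, 0.009, 0.075], [0.49, -0.063, 0.075], [0.4901, -0.135, 0.075]]
scene (261, 120) [ 0.411 -0.372  0.   ]
side (380, 322) [ 0.381 -0.393  0.   ]
scene (218, 142) [ 0.56  -0.395  0.   ]
scene (461, 314) [0.497 0.421 0.   ]
scene (460, 260) [0.389 0.34  0.01 ]
side (217, 160) [0.486 0.4   0.   ]
```

Call:
{"method": "arm_command", "body": {"translation": [[0,0,-3],[0,0,-3],[0,0,-3],[0,0,0],[0,0,0]], "twist": [8,8,8,0,0], "grip": 0}}

```text
time_s: 0.72
tool_pos: [0.262, -0.5922, 0.2793]
tool_rot: [179.7, 0.5, -90.8]
force: [0.9, -0.3, -0.7]
grip_width: 0.0452
```

Call:
{"method": "arm_command", "body": {"translation": [[-3,-4,0],[-4,-4.2,0],[-4,-4.2,0],[-4,-4.2,0],[-4,-4.2,0],[-4,-2,0],[-4,0,0],[-4,0,0],[-4,0,0],[-4,0,0]], "twist": [0,0,0,0,0,0,0,0,0,0]}}

```text
time_s: 1.98
tool_pos: [0.4938, -0.1923, 0.2644]
tool_rot: [178.5, 1.4, -90.5]
force: [0.7, -0.5, -1.0]
grip_width: 0.0005
```

Call:
{"method": "arm_command", "body": {"translation": [[-4.5,0,0],[-4.5,0,0],[-4.5,0,0],[-4.5,0,0],[-4.5,0,0],[-4,0,0],[0,0,0],[0,0,0]], "twist": [0,0,0,0,0,0,0,0]}}

```text
time_s: 2.98
tool_pos: [0.4879, 0.0844, 0.2605]
tool_rot: [177.6, 1.5, -89.6]
force: [0.0, -0.1, 0.5]
grip_width: 0.0004
```

```bash
python3 - <<'E'
from h import *
s,c=snap('wrist','w1.png'); print(s['tool_pos'],s['tool_rot'],s['force'],{k:v for k,v in c.items() if k!='img'})
E
```

```text
[0.48788733 0.08442078 0.26047774] [177.58220322   1.50937216 -89.62713378] [ 0.04054653 -0.0991221   0.48119001] {'fx': 309.70691628693146, 'fy': 309.70691628693146, 'cx': 313.54801227983637, 'cy': 202.0700881903539, 'hand_eye': array([[ 9.99999626e-01,  5.39339366e-04,  6.76727933e-04,
         1.62729196e-03],
       [ 6.92342808e-04, -9.67788203e-01, -2.51764800e-01,
        -6.88163647e-02],
       [ 5.19142643e-04,  2.51765174e-01, -9.67788214e-01,
        -1.91046465e-01],
       [ 0.00000000e+00,  0.00000000e+00,  0.00000000e+00,
         1.00000000e+00]])}
```

View pics/w1.png

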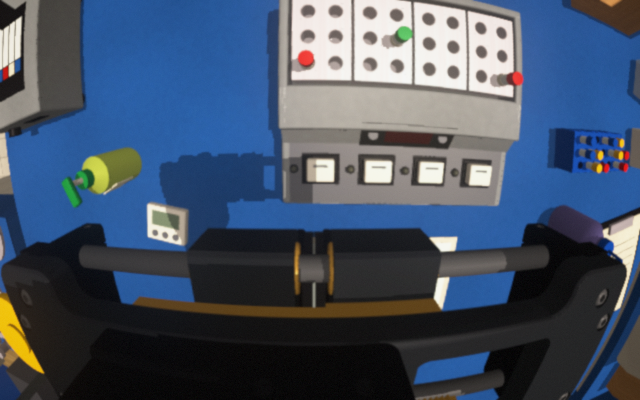

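The wrist view shows the key tops at about (320,170), (377,171), (430,172) and (479,175), left to right.

```bash
python3 - <<'E'
from h import *
from scipy.spatial.transform import Rotation as R
p=np.array([.48789,.08442,.26048]);Rt=R.from_euler('xyz',[177.582,1.509,-89.627],degrees=True).as_matrix()
H=np.array([[1,.00054,.00068,.00163],[.00069,-.96779,-.25176,-.06882],[.00052,.25177,-.96779,-.19105]])
P=[]
for u,v in [(320,169),(378,170),(430,171),(479,174)]:
    a=np.array([u-313.55,-(v-202.07)]);r=np.hypot(*a);t=r/309.707
    d=np.r_[a/r*np.sin(t),-np.cos(t)]
    d=Rt@H[:,:3]@d;o=p+Rt@H[:,3]; P.append(o+d*(.075-o[2])/d[2])
P=np.array(P);print(P.round(4)); ys=np.array([108,36,-36,-108])/1000
m=P.mean(0);d=(ys[:,None]*(P-m)).sum(0);d/=np.linalg.norm(d);print((m+ys[:,None]*d).round(4),d)
E
```

```text
[[ 0.493   0.08    0.075 ]
 [ 0.4931  0.0082  0.075 ]
 [ 0.494  -0.0604  0.075 ]
 [ 0.4929 -0.1334  0.075 ]]
[[ 0.4931  0.0816  0.075 ]
 [ 0.4932  0.0096  0.075 ]
 [ 0.4932 -0.0624  0.075 ]
 [ 0.4933 -0.1344  0.075 ]] [-6.88588516e-04  9.99999763e-01  0.00000000e+00]
```

Call:
{"method": "arm_command", "body": {"translation": [[0.2,-0.3,3],[0.2,-0.3,3],[0.2,-0.3,3],[0.2,-0.3,3],[0,0,2],[0,0,0],[0,0,0]], "twist": [0,0,0,0,0,0,0]}}

```text
time_s: 3.9
tool_pos: [0.4948, 0.0695, 0.1145]
tool_rot: [177.5, 1.4, -90.5]
force: [0.1, -0.0, 0.2]
grip_width: 0.0004
```

Call:
{"method": "arm_command", "body": {"translation": [[-0.6,0,1],[-0.5,0,1],[0,0,0.7],[0,0,0],[0,0,0]], "twist": [0,0,0,0,0]}}

```text
time_s: 4.53
tool_pos: [0.495, 0.0822, 0.0878]
tool_rot: [177.7, 1.4, -90.5]
force: [-0.2, 0.1, 0.4]
grip_width: 0.0002
```

Call:
{"method": "arm_command", "body": {"translation": [[0,0,0.4],[0,0,0.3],[0,0,0.2],[0,0,0]], "twist": [0,0,0,0]}}

```text
time_s: 5.03
tool_pos: [0.495, 0.0821, 0.0785]
tool_rot: [177.7, 1.4, -90.5]
force: [0.2, 0.9, -0.0]
grip_width: 0.0005
```

Call:
{"method": "arm_command", "body": {"translation": [[0,0,0.2],[0,0,0.1]], "twist": [0,0]}}

```text
time_s: 5.28
tool_pos: [0.495, 0.0822, 0.0755]
tool_rot: [177.7, 1.4, -90.5]
force: [-0.2, 0.0, -0.6]
grip_width: 0.0006
```

Call:
{"method": "arm_command", "body": {"translation": [[0,0,0.1],[0,0,0.1]], "twist": [0,0]}}

```text
time_s: 5.52
tool_pos: [0.495, 0.0822, 0.0734]
tool_rot: [177.7, 1.4, -90.5]
force: [0.2, -0.3, 0.0]
grip_width: 0.0002
```

Call:
{"method": "arm_command", "body": {"translation": [[0,0,0.1],[0,0,0.1]], "twist": [0,0]}}

```text
time_s: 5.78
tool_pos: [0.4949, 0.0823, 0.0713]
tool_rot: [177.7, 1.4, -90.5]
force: [-0.4, 1.0, -0.6]
grip_width: 0.0001
```

Call:
{"method": "arm_command", "body": {"translation": [[0,0,0.1]], "twist": [0]}}

```text
time_s: 5.9
tool_pos: [0.4949, 0.0823, 0.0702]
tool_rot: [177.7, 1.4, -90.5]
force: [0.1, 0.5, 0.3]
grip_width: 0.0006
```

```bash
python3 - <<'E'
from h import *
s=telemetry.get_obs(); print(s['tool_pos'],s['force'],s['wrist_torque'])
c=optics.read_camera('side'); s=telemetry.get_obs();print(s['tool_pos'],s['force'])
cv2.imwrite('pics/s2.png',cv2.resize(c['img'][150:260,240:380],None,fx=5,fy=5,interpolation=cv2.INTER_CUBIC))
E
```

```text
[0.49491409 0.08234584 0.07020403] [0.1444358  0.47715734 0.29036783] [0.00142716 0.03371997 0.04785177]
[0.49478606 0.0823077  0.07007475] [ 0.51194475 -0.26455421 -0.60201313]
```

View pics/s2.png

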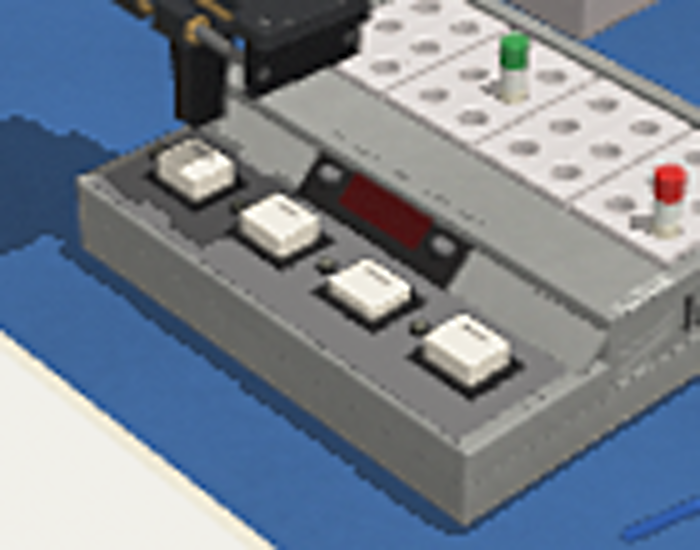

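The crop shows the fingertip at about (200,122), which is still above or behind the leftmost key's top at (195,160). I'll compare this with the projected TCP.

```bash
python3 - <<'E'
from h import *
d=np.load('side.npz');E=d['E'];fx,fy,cx,cy=d['k']
for p in [(.4948,.0823,.070),(.4948,.0823,.09),(.492,.081,.076),(.506,.081,.076),(.506,.098,.076),(.478,.064,.076)]:
    q=E[:3,:3].T@(np.array(p)-E[:3,3]);u=np.array([cx-fx*q[0]/q[2],cy+fy*q[1]/q[2]]);print(p,u.round(1),((u-[240,150])*5).round())
c=cv2.imread('pics/s2.png')
c=optics.read_camera('scene');cv2.imwrite('pics/c2.png',cv2.resize(c['img'][100:270,220:400],None,fx=4,fy=3.5,interpolation=cv2.INTER_CUBIC))
E
```

```text
(0.4948, 0.0823, 0.07) [279.9 182.6] [200. 163.]
(0.4948, 0.0823, 0.09) [279.7 176.7] [198. 133.]
(0.492, 0.081, 0.076) [279.4 181.4] [197. 157.]
(0.506, 0.081, 0.076) [283.3 179.5] [216. 147.]
(0.506, 0.098, 0.076) [279.4 177. ] [197. 135.]
(0.478, 0.064, 0.076) [279.4 186. ] [197. 180.]
```

View pics/c2.png

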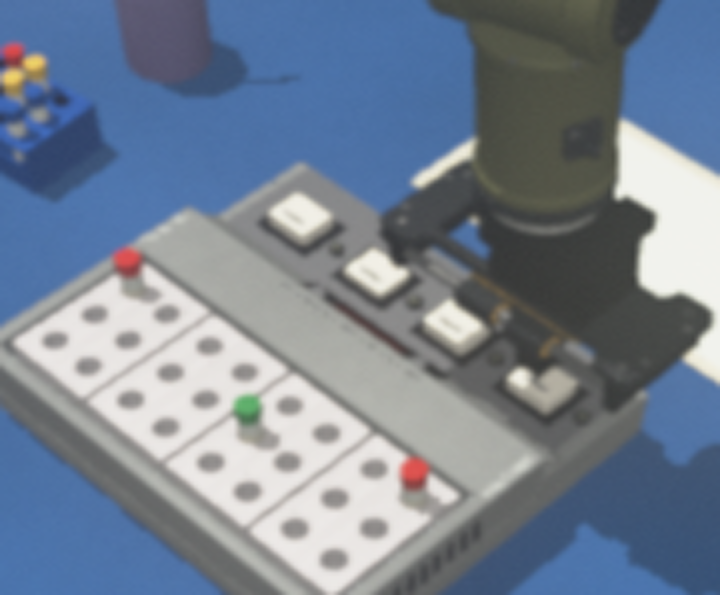

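The scene crop shows the dark fingertip near (530,350), above the key top at (542,388). Both views put the tip about 15–20 mm above the key with no force felt, so I'll keep descending in small steps and watch the force.

Call:
{"method": "arm_command", "body": {"translation": [[0,0,0.2],[0,0,0]], "twist": [0,0]}}

```text
time_s: 6.25
tool_pos: [0.4947, 0.0824, 0.068]
tool_rot: [177.7, 1.4, -90.5]
force: [-0.5, 0.0, 0.4]
grip_width: 0.0005
```

Call:
{"method": "arm_command", "body": {"translation": [[0,0,0.2],[0,0,0]], "twist": [0,0]}}

```text
time_s: 6.5
tool_pos: [0.4946, 0.0824, 0.0659]
tool_rot: [177.7, 1.4, -90.5]
force: [-0.6, -0.3, 0.3]
grip_width: 0.0001
```

Call:
{"method": "arm_command", "body": {"translation": [[0,0,0.2],[0,0,0]], "twist": [0,0]}}

```text
time_s: 6.75
tool_pos: [0.4945, 0.0825, 0.0637]
tool_rot: [177.7, 1.4, -90.5]
force: [-0.2, 1.3, -0.2]
grip_width: 0.0007
```

Call:
{"method": "arm_command", "body": {"translation": [[0,0,0.2],[0,0,0]], "twist": [0,0]}}

```text
time_s: 7.0
tool_pos: [0.4945, 0.0825, 0.0616]
tool_rot: [177.7, 1.4, -90.5]
force: [0.5, -0.8, -0.2]
grip_width: 0.0006
```

Call:
{"method": "arm_command", "body": {"translation": [[0,0,0.2],[0,0,0]], "twist": [0,0]}}

```text
time_s: 7.25
tool_pos: [0.4944, 0.0826, 0.0594]
tool_rot: [177.7, 1.4, -90.5]
force: [0.5, -0.3, -0.0]
grip_width: 0.0003
```

```bash
python3 - <<'E'
from h import *
c=optics.read_camera('side')['img'][140:215,240:340]; d=optics.read_camera('scene')['img'][160:235,300:400]
cv2.imwrite('pics/p3.png',cv2.resize(np.vstack([c,d]),None,fx=4*1.9,fy=4,interpolation=cv2.INTER_CUBIC) if 0 else cv2.resize(np.hstack([c,d]),None,fx=4,fy=4,interpolation=cv2.INTER_CUBIC))
s=telemetry.get_obs();print(s['tool_pos'],s['force'])
E
```

```text
[0.49456339 0.08262968 0.05962256] [-0.61767651  1.05963571 -1.00851829]
```

View pics/p3.png

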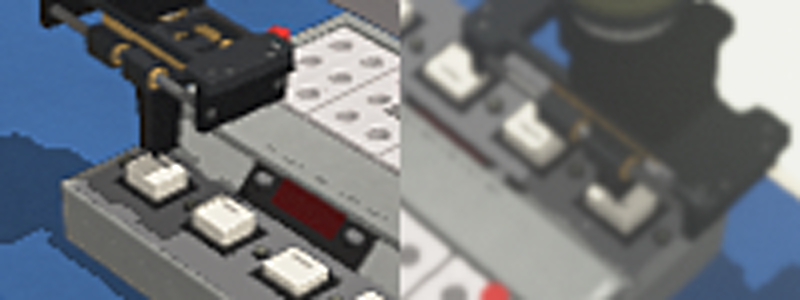

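The side half puts the tip at about (155,155) in the crop, just above the key. The scene half shows it over the upper part of the key cap, so contact is only millimetres away.

Call:
{"method": "arm_command", "body": {"translation": [[0,0,0.1],[0,0,0]], "twist": [0,0]}}

```text
time_s: 7.6
tool_pos: [0.4946, 0.0827, 0.0586]
tool_rot: [177.8, 1.4, -90.5]
force: [-0.3, 0.2, 0.1]
grip_width: 0.0003
```

Call:
{"method": "arm_command", "body": {"translation": [[0,0,0.1],[0,0,0]], "twist": [0,0]}}

```text
time_s: 7.85
tool_pos: [0.4946, 0.0827, 0.0576]
tool_rot: [177.8, 1.4, -90.5]
force: [-0.2, -0.3, -0.5]
grip_width: -0.0
```

Call:
{"method": "arm_command", "body": {"translation": [[0,0,0.1],[0,0,0]], "twist": [0,0]}}

```text
time_s: 8.1
tool_pos: [0.4945, 0.0827, 0.0565]
tool_rot: [177.8, 1.4, -90.5]
force: [-0.3, -0.9, -0.0]
grip_width: 0.0004
```

Call:
{"method": "arm_command", "body": {"translation": [[0,0,0.1],[0,0,0]], "twist": [0,0]}}

```text
time_s: 8.35
tool_pos: [0.4945, 0.0827, 0.0554]
tool_rot: [177.8, 1.4, -90.5]
force: [-0.4, -0.7, 0.7]
grip_width: 0.0006
```

Call:
{"method": "arm_command", "body": {"translation": [[0,0,0.1],[0,0,0]], "twist": [0,0]}}

```text
time_s: 8.6
tool_pos: [0.4944, 0.0827, 0.0543]
tool_rot: [177.8, 1.4, -90.5]
force: [1.2, -0.1, 0.2]
grip_width: 0.0004
```

```bash
python3 - <<'E'
from h import *
F=[]
for i in range(4):
    optics.read_camera('side'); F.append(telemetry.get_obs()['force'])
print(np.mean(F,0),np.std(F,0),telemetry.get_obs()['tool_pos'])
E
```

```text
[0.48042906 0.19896428 0.25268687] [0.2598373  0.65707941 0.43923278] [0.49457168 0.0827789  0.05450532]
```

Call:
{"method": "arm_command", "body": {"translation": [[0,0,0.1],[0,0,0]], "twist": [0,0]}}

```text
time_s: 9.05
tool_pos: [0.4945, 0.0828, 0.0534]
tool_rot: [177.8, 1.4, -90.5]
force: [-0.3, 0.7, 0.0]
grip_width: 0.0005
```

Call:
{"method": "arm_command", "body": {"translation": [[0,0,0.1],[0,0,0]], "twist": [0,0]}}

```text
time_s: 9.3
tool_pos: [0.4945, 0.0828, 0.0524]
tool_rot: [177.8, 1.4, -90.5]
force: [-0.4, 0.6, 0.2]
grip_width: 0.0002
```

```bash
python3 - <<'E'
from h import *
c=optics.read_camera('side')['img'][155:205,250:310]; d=optics.read_camera('scene')['img'][185:235,325:385]
cv2.imwrite('pics/p4.png',cv2.resize(np.hstack([c,d]),None,fx=6.5,fy=6.5,interpolation=cv2.INTER_CUBIC))
E
```

```text
(no output)
```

View pics/p4.png

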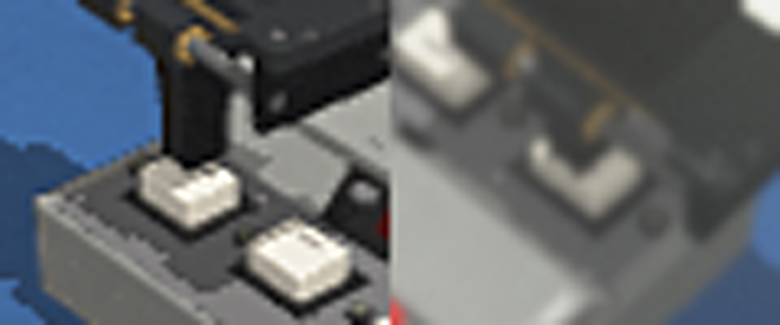

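The side half shows the tip at about (195,175) in the crop and the scene half at about (585,175). In both it lies on the middle of the cap, at or very near contact.

Call:
{"method": "arm_command", "body": {"translation": [[0,0,0.1],[0,0,0]], "twist": [0,0]}}

```text
time_s: 9.65
tool_pos: [0.4945, 0.0828, 0.0514]
tool_rot: [177.8, 1.4, -90.5]
force: [-0.6, -0.8, -0.4]
grip_width: 0.0009
```

Call:
{"method": "arm_command", "body": {"translation": [[0,0,0.1],[0,0,0]], "twist": [0,0]}}

```text
time_s: 9.9
tool_pos: [0.4945, 0.0829, 0.0503]
tool_rot: [177.8, 1.4, -90.5]
force: [-0.4, -0.2, 0.7]
grip_width: 0.0001
```

```bash
cat > f.py <<'E'
from h import *
F=[];T=[]
for i in range(5):
    optics.read_camera('side'); s=telemetry.get_obs();F.append(s['force']);T.append(s['effort'])
print(np.mean(F,0).round(2),s['tool_pos'].round(4),np.mean(T,0).round(2),s['time_s'])
E
python3 f.py
```

```text
[0.06 0.11 0.06] [0.4946 0.0829 0.0504] [  0.   -34.13  -2.96 -27.3   -0.15   0.07   0.  ] 10.15
```

Call:
{"method": "arm_command", "body": {"translation": [[0,0,0.1],[0,0,0]], "twist": [0,0]}}

```text
time_s: 10.4
tool_pos: [0.4946, 0.0829, 0.0494]
tool_rot: [177.8, 1.4, -90.5]
force: [-0.7, 0.2, 0.3]
grip_width: 0.0004
```

```bash
python3 f.py
```

```text
[-0.04  0.02  0.06] [0.4947 0.0829 0.0495] [  0.   -34.17  -2.98 -27.27  -0.15   0.07   0.  ] 10.65
```

Call:
{"method": "arm_command", "body": {"translation": [[0,0,0.1],[0,0,0.1]], "twist": [0,0]}}

```text
time_s: 10.9
tool_pos: [0.4947, 0.083, 0.0475]
tool_rot: [177.8, 1.4, -90.5]
force: [-0.2, -0.3, 0.7]
grip_width: 0.0005
```

```bash
sed -i 's/range(5)/range(4)/' f.py; python3 f.py
```

```text
[ 0.2  -0.04  0.24] [0.4947 0.083  0.0475] [-1.000e-02 -3.431e+01 -3.020e+00 -2.727e+01 -1.500e-01  6.000e-02
  0.000e+00] 11.1
```

Call:
{"method": "arm_command", "body": {"translation": [[0,0,0.1],[0,0,0]], "twist": [0,0]}}

```text
time_s: 11.35
tool_pos: [0.4948, 0.083, 0.0466]
tool_rot: [177.8, 1.4, -90.5]
force: [-0.8, 0.6, 0.3]
grip_width: 0.0004
```

```bash
python3 f.py
```

```text
[-0.35 -0.46  0.74] [0.4948 0.0831 0.0467] [-2.000e-02 -3.397e+01 -3.010e+00 -2.698e+01 -1.500e-01  0.000e+00
  0.000e+00] 11.55
```

Call:
{"method": "arm_command", "body": {"translation": [[0,0,0.1],[0,0,0]], "twist": [0,0]}}

```text
time_s: 11.8
tool_pos: [0.4948, 0.0831, 0.0458]
tool_rot: [177.9, 1.4, -90.5]
force: [-0.6, -0.1, 0.9]
grip_width: 0.0007
```

```bash
python3 f.py
```

```text
[-0.32 -0.22  1.41] [0.4948 0.083  0.0458] [-4.000e-02 -3.372e+01 -3.010e+00 -2.680e+01 -1.500e-01 -1.000e-01
  1.000e-02] 12.0
```

Contact with the leftmost key is confirmed: 1.4 N, first felt near a reported z of 0.047, and both force and joint torques agree. Next I'll lift and move to the second key.

Call:
{"method": "arm_command", "body": {"translation": [[0,0,-0.7],[0,0,-0.7],[1.5,0,0],[2,0,0],[2,0,0],[1.8,0,0],[0,0,0],[0,0,0]], "twist": [0,0,0,0,0,0,0,0]}}

```text
time_s: 13.0
tool_pos: [0.4943, 0.003, 0.0588]
tool_rot: [177.9, 1.3, -90.7]
force: [0.2, 0.7, 0.2]
grip_width: 0.0005
```

```bash
python3 f.py
```

```text
[-0.21  0.24 -0.44] [0.4944 0.0036 0.0589] [  0.12 -33.64  -2.21 -27.59  -0.14   0.09   0.  ] 13.2
```

Call:
{"method": "arm_command", "body": {"translation": [[-0.5,0,0.3],[0,0,0.3],[0,0,0.3],[0,0,0]], "twist": [0,0,0,0]}}

```text
time_s: 13.7
tool_pos: [0.4938, 0.0107, 0.0491]
tool_rot: [177.8, 1.3, -90.4]
force: [-0.5, -0.0, 0.2]
grip_width: 0.0002
```

```bash
python3 f.py
```

```text
[-0.18  0.24  0.1 ] [0.4943 0.0104 0.0496] [ -0.04 -33.81  -2.44 -27.19  -0.13   0.09   0.  ] 13.9
```

Call:
{"method": "arm_command", "body": {"translation": [[0,0,0.2],[0,0,0]], "twist": [0,0]}}

```text
time_s: 14.15
tool_pos: [0.4943, 0.0103, 0.0476]
tool_rot: [177.9, 1.3, -90.5]
force: [0.4, -0.7, -0.3]
grip_width: 0.0004
```

```bash
python3 f.py
```

```text
[ 0.15 -0.43 -0.02] [0.4945 0.0104 0.0478] [  0.   -33.91  -2.45 -27.16  -0.13   0.09   0.  ] 14.35
```

Call:
{"method": "arm_command", "body": {"translation": [[0,0,0.2],[0,0,0]], "twist": [0,0]}}

```text
time_s: 14.6
tool_pos: [0.4948, 0.0104, 0.046]
tool_rot: [178.0, 1.3, -90.5]
force: [-0.8, 0.4, 2.1]
grip_width: 0.0001
```

```bash
python3 f.py
```

```text
[-0.11  0.35  0.91] [0.4948 0.0104 0.0461] [-3.000e-02 -3.345e+01 -2.450e+00 -2.676e+01 -1.300e-01 -3.000e-02
  0.000e+00] 14.8
```

The second key makes contact at the same height as the first with about 1 N, so both are up. The third key is next.

Call:
{"method": "arm_command", "body": {"translation": [[0,0,-0.7],[0,0,-0.7],[1.4,0,0],[1.8,0,0],[1.8,0,0],[1.6,0,0],[0,0,0],[0,0,0]], "twist": [0,0,0,0,0,0,0,0]}}

```text
time_s: 15.8
tool_pos: [0.4944, -0.0616, 0.0595]
tool_rot: [178.0, 1.3, -90.6]
force: [-0.3, -0.2, -1.0]
grip_width: 0.0002
```

Call:
{"method": "arm_command", "body": {"translation": [[0,0,0.4],[0,0,0.4],[0,0,0.2],[0,0,0]], "twist": [0,0,0,0]}}

```text
time_s: 16.3
tool_pos: [0.4938, -0.0593, 0.0485]
tool_rot: [178.0, 1.3, -90.4]
force: [-1.2, 0.1, 1.0]
grip_width: 0.0002
```

```bash
python3 f.py
```

```text
[ 0.04 -0.08  0.1 ] [ 0.4942 -0.0595  0.0489] [-1.000e-02 -3.473e+01 -2.210e+00 -2.721e+01 -1.200e-01  1.000e-01
  0.000e+00] 16.5
```

Call:
{"method": "arm_command", "body": {"translation": [[0,0,0.2],[0,0,0]], "twist": [0,0]}}

```text
time_s: 16.75
tool_pos: [0.4942, -0.0596, 0.047]
tool_rot: [178.0, 1.3, -90.4]
force: [-0.4, 0.9, 0.4]
grip_width: 0.0002
```

```bash
python3 f.py
```

```text
[ 0.22  0.1  -0.07] [ 0.4943 -0.0596  0.0471] [ -0.   -34.82  -2.23 -27.15  -0.12   0.1    0.  ] 16.95
```

Call:
{"method": "arm_command", "body": {"translation": [[0,0,0.15],[0,0,0]], "twist": [0,0]}}

```text
time_s: 17.2
tool_pos: [0.4943, -0.0596, 0.0456]
tool_rot: [178.0, 1.3, -90.4]
force: [0.6, 0.8, 0.1]
grip_width: 0.0002
```

```bash
python3 f.py
```

```text
[-0.24  0.07 -0.13] [ 0.4945 -0.0596  0.0457] [  0.   -34.88  -2.25 -27.12  -0.12   0.1    0.  ] 17.4
```

No contact at 0.0457, so the third key sits lower than the first two and is probably the latched one. I'll keep going down.

Call:
{"method": "arm_command", "body": {"translation": [[0,0,0.15],[0,0,0.1],[0,0,0]], "twist": [0,0,0]}}

```text
time_s: 17.77
tool_pos: [0.4944, -0.0595, 0.043]
tool_rot: [178.0, 1.3, -90.4]
force: [-0.1, 0.4, -0.2]
grip_width: 0.0005
```

```bash
python3 f.py
```

```text
[-0.12 -0.38 -0.22] [ 0.4945 -0.0596  0.0432] [ -0.   -34.97  -2.28 -27.05  -0.12   0.1    0.  ] 17.975
```

Call:
{"method": "arm_command", "body": {"translation": [[0,0,0.1],[0,0,0]], "twist": [0,0]}}

```text
time_s: 18.23
tool_pos: [0.4945, -0.0596, 0.0422]
tool_rot: [178.1, 1.3, -90.4]
force: [0.3, 1.4, -0.1]
grip_width: 0.0008
```

```bash
python3 f.py
```

```text
[ 0.27 -0.14  0.53] [ 0.4946 -0.0596  0.0422] [  0.   -35.01  -2.3  -27.02  -0.12   0.1    0.  ] 18.425
```

Call:
{"method": "arm_command", "body": {"translation": [[0,0,0.1],[0,0,0]], "twist": [0,0]}}

```text
time_s: 18.68
tool_pos: [0.4947, -0.0596, 0.0416]
tool_rot: [178.1, 1.3, -90.4]
force: [0.5, 0.2, 1.8]
grip_width: 0.0004
```

```bash
python3 f.py
```

```text
[-0.63 -0.34  1.71] [ 0.4947 -0.0596  0.0415] [-2.000e-02 -3.424e+01 -2.250e+00 -2.662e+01 -1.000e-01 -1.700e-01
  0.000e+00] 18.875
```

The third key gave contact about 5 mm lower and resists more stiffly, so it is the latched one. The fourth key is next.

Call:
{"method": "arm_command", "body": {"translation": [[0,0,-0.9],[0,0,-0.9],[1.5,0,0],[1.9,0,0],[1.9,0,0],[1.8,0,0],[0,0,0],[0,0,0]], "twist": [0,0,0,0,0,0,0,0]}}

```text
time_s: 19.88
tool_pos: [0.4942, -0.1383, 0.0584]
tool_rot: [178.1, 1.2, -90.6]
force: [0.2, 0.2, -0.2]
grip_width: 0.0003
```

Call:
{"method": "arm_command", "body": {"translation": [[0,0,0.4],[0,0,0.4],[0,0,0],[0,0,0]], "twist": [0,0,0,0]}}

```text
time_s: 20.38
tool_pos: [0.4939, -0.1358, 0.0496]
tool_rot: [178.0, 1.3, -90.4]
force: [0.3, -0.3, -0.1]
grip_width: 0.0006
```

```bash
python3 f.py
```

```text
[-0.02 -0.03 -0.09] [ 0.4939 -0.1361  0.0497] [-1.000e-02 -3.691e+01 -2.200e+00 -2.735e+01 -1.000e-01  1.200e-01
  0.000e+00] 20.575
```

Call:
{"method": "arm_command", "body": {"translation": [[0,0,0.2],[0,0,0]], "twist": [0,0]}}

```text
time_s: 20.82
tool_pos: [0.4939, -0.1362, 0.0477]
tool_rot: [178.1, 1.3, -90.5]
force: [-0.3, 1.1, -0.9]
grip_width: 0.0003
```

Call:
{"method": "arm_command", "body": {"translation": [[0,0,0.2],[0,0,0]], "twist": [0,0]}}

```text
time_s: 21.08
tool_pos: [0.4942, -0.1363, 0.0459]
tool_rot: [178.1, 1.3, -90.5]
force: [-1.3, -0.1, 1.5]
grip_width: 0.0003
```

```bash
python3 f.py
```

```text
[-0.08  0.39  1.59] [ 0.4942 -0.1362  0.046 ] [ 0.000e+00 -3.641e+01 -2.180e+00 -2.680e+01 -9.000e-02  2.000e-02
  0.000e+00] 21.275
```

The fourth key is up (1.6 N at 0.046). I'll go back to the third and press it.

Call:
{"method": "arm_command", "body": {"translation": [[0,0,-0.7],[0,0,-0.7],[-1.4,0,0],[-1.9,0,0],[-1.9,0,0],[-1.6,0,0],[0,0,0],[0,0,0]], "twist": [0,0,0,0,0,0,0,0]}}

```text
time_s: 22.28
tool_pos: [0.4947, -0.0613, 0.0624]
tool_rot: [178.1, 1.3, -90.2]
force: [-0.2, -0.6, 1.0]
grip_width: 0.0003
```

Call:
{"method": "arm_command", "body": {"translation": [[0,0,0.6],[0,0,0.6],[0,0,0.5],[0,0,0.2],[0,0,0.3],[0,0,0.3]], "twist": [0,0,0,0,0,0]}}

```text
time_s: 23.02
tool_pos: [0.4938, -0.0628, 0.0372]
tool_rot: [178.0, 1.3, -90.5]
force: [-8.1, 1.4, 23.6]
grip_width: 0.0005
```

```bash
python3 f.py
```

```text
[-5.55  0.45 13.91] [ 0.4938 -0.0629  0.0375] [-1.100e-01 -2.916e+01 -1.890e+00 -2.416e+01  7.000e-02 -2.030e+00
  1.000e-02] 23.225
```

The key bottomed out at z = 0.0375 with 14–24 N. Now I'll lift clear and look.

Call:
{"method": "arm_command", "body": {"translation": [[0,0,-1],[0,0,-2],[0,0,-3],[0,0,-4],[0,0,-4],[0,0,-3],[0,0,0],[0,0,0]], "twist": [0,0,0,0,0,0,0,0]}}

```text
time_s: 24.22
tool_pos: [0.4999, -0.0669, 0.2124]
tool_rot: [178.1, 1.2, -90.4]
force: [-0.7, 0.2, -1.3]
grip_width: 0.0003
```

```bash
python3 - <<'E'
from h import *
s,c=snap('side','e.png');a=c['img'][165:240,255:355];b=cv2.imread('pics/side0.png')[165:240,255:355]
cv2.imwrite('pics/p5.png',cv2.resize(np.hstack([b,a]),None,fx=4,fy=4,interpolation=cv2.INTER_CUBIC));print(s['tool_pos'],s['force'])
E
```

```text
[ 0.49987141 -0.06691401  0.21235063] [-0.65139648  0.21581976 -1.26073923]
```

View pics/p5.png

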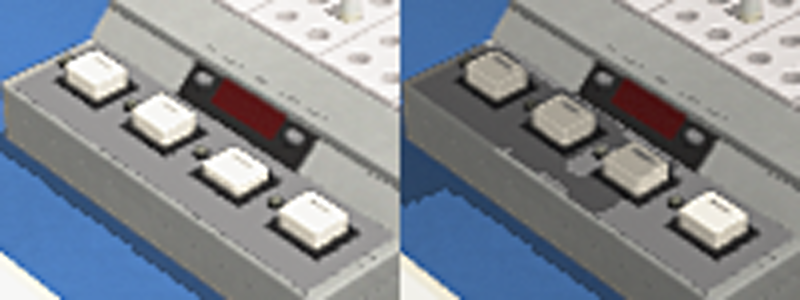

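View pics/e.png

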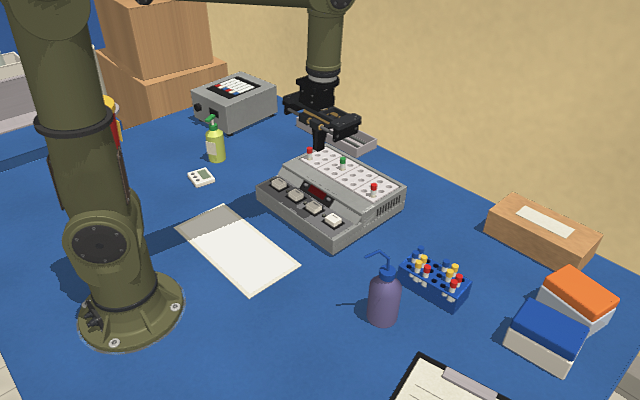

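In the before and after crops, the third key goes from a low cap at (235,172) to a taller one at (635,168), the same height as its neighbours. Everything else stands where it was and the arm is clear.

```bash
python3 -c "
from h import *
print(env.sign_off())"
```

```text
the job is handed in; nothing more can be done
None
```

I tapped all four keys lightly from the robot's left to its right, then pressed the latched one (the third) fully down and let it spring up. The job is handed in at about 24 s of the 45 s; the hand-in gives no verdict.

- **Taps:** Keys 1, 2 and 4 made contact at the same height, with about 1 to 1.6 N. Key 3 made contact about 5 mm lower and resisted more stiffly (1.7 N). None was pushed near its click.
- **Press:** Key 3 stopped firmly about 4 mm below where it rested latched, with a reading of 14 to 24 N.
- **Last picture:** The side view shows key 3 raised level with the others. The tubes, bottles, timer and rack look unmoved, and the gripper is clear. I judged this by eye in one side view and took no measurement.
- **Disagreement:** The fingers reached the keys with the reported tool height about 28 mm lower than the key heights in the task. Because of this I relied on felt contact and the height differences between keys, not absolute height.

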